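Put the rinsed green cup on its drying peg

ROBOT

A 6-joint arm with a two-finger parallel gripper is mounted at the origin on a cart in front of the work surface, level with it; the furniture and walls round the work are solid. World frame = base frame: x ahead of the robot, y to its left, z up, the work surface at z = 0. Lengths are in m, angles in rad, forces in N, time in s.
With the tool pointing down it reaches from about 0.25 to 0.725 m from the base axis. Payload 4 kg.
Tool frame: the origin (TCP) lies on the centre line of the jaws, within the pads' length; the fingertips stand 22 mm ahead of it and the grasp point (between the pads) lies 3 mm ahead of it; z points along the fingers, y is the line along which they close (so a half turn about z gives the same grasp; the last joint's range is limited). The gripper opens to 85 mm and grips with 20 to 120 N. Pads are 22 mm wide; open, the fingers measure 114 mm over their backs; the gripper's body (76 mm by 85 mm) begins 54 mm behind the grasp point. The pads swing forward as they close: fully open they stand 13 mm farther back than shut.
Start: joints at [1.19, 0.241, 0.005, 1.335, 0, 1.571], TCP at [0.186, 0.464, 0.226] pointing down, gripper open.
Joint ranges: [-2.72, 2.72], [-1.05, 1.87], [-1.09, 1.28], [-1.99, 2.15], [-1.42, 1.44], [-3.14, 3.14]. Speed limits (rad/s): [2.79, 2.79, 3.14, 3.14, 3.14, 3.14].

INTERFACE

Orientations are given as a unit quaternion [x, y, z, w].
In Python, from workcell import bot gives the robot as it stands.
- The arm moves only by the shell command python3 -m inch 'ROWS'. ROWS is JSON, one flat list of numbers, 7 for each row, row after row: the shift along the world's x, y, z in mm, then the turn, a rotation vector about the world's x, y, z in rad, then the opening in per cent of the stroke, from 0 (shut) to 100 (fully open). A call has 1 to 8 rows; each row is the pose to reach, as a shift and turn from the pose commanded when the call began; what a row does not reach only later rows make up. A row lasts 1/12 s, in which the tool goes at most 41.7 mm and 7.16 degrees, less where a joint would pass 70% of its speed; a pose out of reach is approached as far as the arm can. A call with a gripper value outside its range is refused whole. The fingers move at their own pace and stop on an object; the grip force is fixed at half the most. Time passes only in rows, so rows that repeat a pose let the fingers close. It gives the time, the measured TCP pose, the force, the opening and the grip force at its end, in the units of the state.
- bot.get_obs(): the state, without advancing time (a new reading comes with each control period).
- bot.camera(name): name is "scene" or "top" or "wrist"; returns the picture (400x640x3 uint8, blue, green, red); there is no depth.
- bot.camera_info(name): a dict with "intrinsics" (3x3 intrinsics, pixels), "camera_from_world" (4x4, takes a point from world to camera coordinates); the wrist camera has in their place "hand_eye" (4x4, takes a point from camera to tool coordinates, whose origin is the TCP and whose axes are the flange's). Camera axes: x right, y down, z forward; pixel columns grow to the right and rows downward; lengths in m; the calibration is good to about 2 mm. A picture is of the moment at which its call begins: read the wrist's pose just before it. camera_info takes no time and is no camera call.
- bot.job_done(): hands the job in; it is judged then, once.
Trained networks look in the newest picture that a camera, given by its name, has taken for a name from the list of things; names that differ only in an ending like _2 or _b are one class to them, and where a whole thing is asked for, a point or a joint stands for the part that bears it (a point fixed in the world has none). Each returns a list of dicts, best first, with "confidence" (0 to 1); they miss things now and then, are a little off and sometimes report something else, mostly with a low value. They report only what shows in the picture. A call takes as long as a camera call. They do not tell look-alikes from the thing itself.
- bot.silhouettes(camera, target): "mask" (400x640 bool, what is visible of it) and "uv" ([column, row] in pixels, amid what is visible of it).
- bot.spot_point(camera, target): "uv" ([column, row] in pixels: a listed point, or the origin of a listed thing).
The state is a dict: "clock": time; "joint_pos": joint angles; "joint_vel": joint speeds; "tau": joint torques, N m; "eef_pos": TCP position; "tool_rot": TCP orientation; "ft_force": force on the tool from outside, world axes, zero at the start; "ft_torque": the same for the moment, N m; "grip_width": finger opening in m; "grasp_force": force on a finger pad.
Only numpy, scipy, OpenCV 4.12 (cv2) and the standard library are available. Lean on these libraries where they do the work, as an engineer would, in place of code of your own. Each camera call takes 0.05 s, during which the arm holds its last target. There are 200 camera calls.

TASK

The rinsed green cup lies draining on the sloping wire rest. Turn it upside down and lower it gently over the empty drying peg until its rim sits flat on the peg's foot, then let go of it; leave the blue cup on its own peg as it is.

Things in the scene. Friction and masses are not known exactly. Their poses are not given: they have to be found in the camera images.
- green_cup_center (a point): Centre of the green cup: round, straight-sided, open at one end, 56 mm outside diameter, 90 mm long, wall 3 mm, about 150 g. The point is on its axis, half-way along; z points along the axis to the mouth, 45 mm away. At the start the mouth slopes 30 degrees below level, away from the robot and to the left; this point is 72 mm above the worktop. Grip it nearer its bottom to leave the gripper room.
- rest: The fixed draining rest on which the green cup lies loose: two steel rails under it, 18 mm either side of its axis, on a white foot 104 x 76 x 8 mm; the cup's flanks are free. A low bar below the mouth stops it sliding; it lifts off straight up. Origin under the foot's centre, below the cup's centre; x points to the low end, where the mouth is.
- free_peg_seat (a point): Seat of the empty drying peg: centre of the flat top of its round white foot (96 mm diameter, 10 mm high, fixed); z is up. A pale wooden peg, 22 mm in diameter with a tapered tip, rises 60 mm from it. A seated cup stands mouth down over the peg, its rim on this surface and its centre 45 mm above this point.
- blue_cup: A blue cup of the same shape and size, already standing loose and mouth down on a second, equal peg with its own white foot. Origin at its centre, 55 mm above the worktop; z points to its mouth (down).
Mind the look-alikes: they are no part of the job. Of the things shaped like the part that bears green_cup_center, the green one is meant.

How it is judged:
At the end, for the whole second after the job is handed in: The green cup stands mouth down over the empty peg, its rim on the foot: its centre within 18 mm of the peg's axis and 40 to 50 mm above the seat, its axis within 8 degrees of vertical, released and at rest (horizontal distance between green_cup_center and free_peg_seat below 0.018 m and z of green_cup_center in the frame of free_peg_seat between 0.04 and 0.05 m and angle between green_cup_center's own z axis and vertical above 3 rad and linear speed of green_cup below 0.02 m/s); the robot touches nothing.
It fails at once if the blue cup is moved more than 20 mm (distance of blue_cup from where it was at the start of the episode above 0.02 m).
It fails at once if the green cup is dropped or slammed down over the peg (faster than 0.6 m/s within 40 mm of the peg's axis while its centre is less than 150 mm above the seat) (horizontal distance between green_cup_center and free_peg_seat below 0.04 m and z of green_cup_center in the frame of free_peg_seat below 0.15 m and linear speed of green_cup above 0.6 m/s).
It also fails if it takes over 45 s, if anything falls off the work surface, if the arm or the gripper's body presses on something with over 40 N, if the wrist force passes 120 N, or if a joint passes its speed limit or range.

## Working session

There is one attempt and no reset: what is moved stays moved. The work goes in short steps, Python scripts to look and compute and a shell command to move; the robot and the scene stay as the last step left them, time stands still between calls to the robot, and variables do not carry over. Pictures are saved under pics/ and viewed, at most 10 in all, crops included, and the job is handed in when it is done.

```bash
ls; mkdir -p pics
cat > h.py <<'E'
import numpy as np, cv2
from workcell import bot
def ray(cam,uv):
    i=bot.camera_info(cam);K=np.array(i["intrinsics"]);T=np.array(i["camera_from_world"])
    R,t=T[:3,:3],T[:3,3]
    return -R.T@t, R.T@np.linalg.solve(K,[uv[0],uv[1],1])
def atz(cam,uv,z):
    o,d=ray(cam,uv);return o+d*(z-o[2])/d[2]
def proj(cam,p):
    i=bot.camera_info(cam);K=np.array(i["intrinsics"]);T=np.array(i["camera_from_world"])
    q=K@(T[:3,:3]@np.array(p)+T[:3,3]);return q[:2]/q[2]
E
python3 - <<'E'
from h import *
o=bot.get_obs();print(o['clock'],o['eef_pos'],o['tool_rot'],o['grip_width'])
a=[]
for c in("scene","top"):
    im=bot.camera(c);cv2.imwrite(f"pics/{c}0.png",im)
    for n,z in(("green_cup_center",.072),("free_peg_seat",.01),("blue_cup",.055),("rest",0)):
        for d in bot.spot_point(c,n)[:3]:
            print(c,n,np.round(d["uv"]),round(d["confidence"],2),np.round(atz(c,d["uv"],z),3))
E
```

```text
pics
0.0 [0.18558096 0.46358429 0.22549606] [ 1.89222321e-01  9.81933704e-01 -1.04048420e-03 -1.78161267e-04] 0.08548497263131155
scene green_cup_center [279. 179.] 0.85 [0.53  0.051 0.072]
scene green_cup_center [217. 190.] 0.83 [0.387 0.153 0.072]
scene free_peg_seat [401. 260.] 0.82 [ 0.502 -0.352  0.01 ]
scene blue_cup [333. 205.] 0.96 [ 0.538 -0.127  0.055]
scene rest [284. 202.] 0.74 [0.525 0.032 0.   ]
scene rest [401. 257.] 0.7 [ 0.522 -0.346  0.   ]
top green_cup_center [265. 181.] 0.86 [0.524 0.051 0.072]
top green_cup_center [201. 230.] 0.83 [0.418 0.178 0.072]
top free_peg_seat [443. 194.] 0.58 [ 0.515 -0.341  0.01 ]
top blue_cup [346. 185.] 0.6 [ 0.522 -0.12   0.055]
top rest [272. 182.] 0.66 [0.536 0.047 0.   ]
```

View pics/scene0.png

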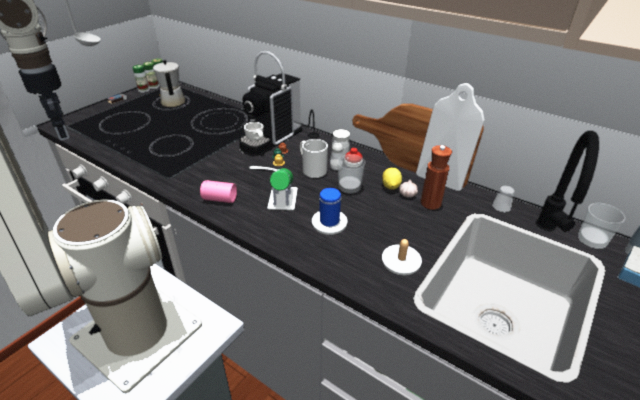

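View pics/top0.png

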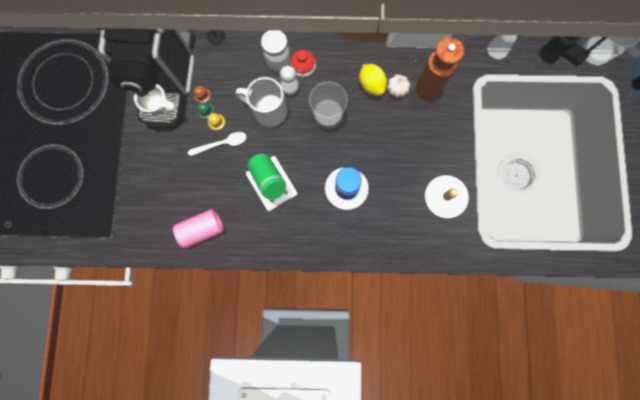

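The two views agree. The green cup sits on its rest at about (266,178) in top and (281,180) in scene, with the mouth to the upper left in top. The pink cup at (198,229) is a decoy. The empty peg's foot is at (447,197) in top and (402,260) in scene, and the blue cup is at (347,186) in top. Next I'll fit the cup's pose and the foot centre to colour masks.

```bash
cat > fit.py <<'E'
from h import *
from scipy.optimize import minimize
a=np.linspace(0,2*np.pi,60)
def cup(p,yaw,pitch):
    z=np.array([np.cos(yaw)*np.cos(pitch),np.sin(yaw)*np.cos(pitch),-np.sin(pitch)])
    u=np.cross(z,[0,0,1]);u/=np.linalg.norm(u);v=np.cross(z,u)
    r=.028*(np.outer(np.cos(a),u)+np.outer(np.sin(a),v))
    return np.vstack([p+r+.045*z,p+r-.045*z])
def disc(c,r,z): return np.c_[c[0]+r*np.cos(a),c[1]+r*np.sin(a),0*a+z]
S=4
def mask_of(cam,P):
    uv=np.array([proj(cam,p) for p in P]);m=np.zeros((400*S,640*S),np.uint8)
    cv2.fillConvexPoly(m,cv2.convexHull(((uv+.5)*S).astype(np.int32)),1);return cv2.resize(m.astype(np.float32),(640,400),interpolation=cv2.INTER_AREA)
E
python3 - <<'E'
from fit import *
M={}
for c in("scene","top"):
    im=cv2.imread(f"pics/{c}0.png").astype(int);b,g,r=im[...,0],im[...,1],im[...,2]
    m=((g>b+40)&(g>r+40)).astype(np.uint8)
    n,l,s,_=cv2.connectedComponentsWithStats(m);k=1+np.argmax(s[1:,4]);M[c]=(l==k);print(c,s[k])
def run(cams):
    f=lambda q:sum(np.abs(mask_of(c,cup(np.array([q[0]/100,q[1]/100,.072]),q[2],np.pi/6))-M[c]).sum() for c in cams)
    best=min((minimize(f,[52.6,5,y0],method="Nelder-Mead",options=dict(initial_simplex=np.array([[52.6,5,y0],[53.6,5,y0],[52.6,6,y0],[52.6,5,y0+.3]]),maxiter=150)) for y0 in(.4,.8)),key=lambda r:r.fun)
    print(cams,best.x,best.fun)
for cs in(("scene","top"),("top",),("scene",)): run(cs)
# peg foot
for c,uv in(("scene",(402,261)),("top",(447,197))):
    im=cv2.imread(f"pics/{c}0.png");m=(im.min(2)>150).astype(np.uint8)
    n,l,s,cc=cv2.connectedComponentsWithStats(m);k=l[uv[1]+7,uv[0]-8]
    t=(l==k).astype(np.uint8);h=cv2.convexHull(cv2.findNonZero(t));t=cv2.fillConvexPoly(t,h,1)
    f=lambda q:np.abs(mask_of(c,np.vstack([disc(q/100,.048,.01),disc(q/100,.048,0)]))-t).sum()
    r=minimize(f,np.array([51.,-34.5]),method="Nelder-Mead",options=dict(initial_simplex=np.array([[51,-34.5],[52,-34.5],[51,-33.5]])))
    print(c,s[k],r.x,r.fun)
E
```

```text
scene [270 168  22  22 359]
top [248 153  32  34 625]Traceback (most recent call last):
  File "<stdin>", line 11, in <module>
  File "<stdin>", line 9, in run
  File "<stdin>", line 9, in <genexpr>
    res = _minimize_neldermead(fun, x0, args, callback, bounds=bounds,
                               **options)
    fxr = func(xr)
    fx = function(np.copy(x), *(wrapper_args + args))
  File "<stdin>", line 8, in <lambda>
  File "<stdin>", line 8, in <genexpr>
  File "fit.py", line 12, in mask_of
    uv=np.array([proj(cam,p) for p in P]);m=np.zeros((400*S,640*S),np.uint8)
                 ~~~~^^^^^^^
  File "h.py", line 10, in proj
    i=bot.camera_info(cam);K=np.array(i["intrinsics"]);T=np.array(i["camera_from_world"])
ValueError: time passes only in moves, steps and waits
```

```bash
cat > h.py <<'E'
import numpy as np, cv2
from functools import lru_cache
from workcell import bot
@lru_cache
def KRt(cam):
    i=bot.camera_info(cam);T=np.array(i["camera_from_world"]);return np.array(i["intrinsics"]),T[:3,:3],T[:3,3]
def ray(cam,uv):
    K,R,t=KRt(cam);return -R.T@t, R.T@np.linalg.solve(K,[uv[0],uv[1],1])
def atz(cam,uv,z):
    o,d=ray(cam,uv);return o+d*(z-o[2])/d[2]
def proj(cam,p):
    K,R,t=KRt(cam);q=K@(R@np.array(p)+t);return q[:2]/q[2]
E
cat > run.py <<'E'
from fit import *
M={}
for c in("scene","top"):
    im=cv2.imread(f"pics/{c}0.png").astype(int);b,g,r=im[...,0],im[...,1],im[...,2]
    m=((g>b+40)&(g>r+40)).astype(np.uint8)
    n,l,s,_=cv2.connectedComponentsWithStats(m);k=1+np.argmax(s[1:,4]);M[c]=(l==k)
def run(cams):
    f=lambda q:sum(np.abs(mask_of(c,cup(np.array([q[0]/100,q[1]/100,.072]),q[2],np.pi/6))-M[c]).sum() for c in cams)
    best=min((minimize(f,[52.6,5,y0],method="Nelder-Mead",options=dict(initial_simplex=np.array([[52.6,5,y0],[53.6,5,y0],[52.6,6,y0],[52.6,5,y0+.3]]),maxiter=150)) for y0 in(.4,.8)),key=lambda r:r.fun)
    print(cams,best.x,best.fun)
for cs in(("scene","top"),("top",),("scene",)): run(cs)
for c,uv in(("scene",(402,261)),("top",(447,197))):
    im=cv2.imread(f"pics/{c}0.png");m=(im.min(2)>150).astype(np.uint8)
    n,l,s,cc=cv2.connectedComponentsWithStats(m);k=l[uv[1]+7,uv[0]-8]
    t=(l==k).astype(np.uint8);h=cv2.convexHull(cv2.findNonZero(t));t=cv2.fillConvexPoly(t,h,1)
    f=lambda q:np.abs(mask_of(c,np.vstack([disc(q/100,.048,.01),disc(q/100,.048,0)]))-t).sum()
    r=minimize(f,np.array([51.,-34.5]),method="Nelder-Mead",options=dict(initial_simplex=np.array([[51,-34.5],[52,-34.5],[51,-33.5]])))
    print(c,s[k],r.x,r.fun)
E
python3 run.py
```

```text
('scene', 'top') [53.58739438  4.79870716  0.62686015] 641.375
('top',) [54.19819809  5.21564752  0.64308279] 592.5
('scene',) [53.4794674   4.80703841  0.62654433] 36.8125
scene [382 244  40  30 801] [ 51.33375421 -34.90438646] 50.5
top [ 425  175   44   44 1430] [ 51.00450599 -34.9749186 ] 61.375
```

Run:
```python
from fit import *
im=cv2.imread("pics/top0.png")
for q,col in(([.535,.048,.072],(0,0,255)),):
    uv=np.array([proj("top",p) for p in cup(np.array(q),.627,np.pi/6)])
    S=8;A=cv2.resize(im[140:212,232:312],None,fx=S,fy=S,interpolation=cv2.INTER_NEAREST)
    B=A.copy();cv2.polylines(B,[cv2.convexHull((((uv-[232,140])+.5)*S).astype(np.int32))],True,col,1)
im2=cv2.imread("pics/scene0.png");uv=np.array([proj("scene",p) for p in cup(np.array(q),.627,np.pi/6)])
C=cv2.resize(im2[150:222,250:266+44],None,fx=2.5,fy=2.5)
C=cv2.resize(im2[155:215,255:275+40-0],None,fx=2.5,fy=2.5)
C=cv2.copyMakeBorder(C,0,576-C.shape[0],0,0,cv2.BORDER_CONSTANT)
cv2.imwrite("pics/crop1.png",np.hstack([B,C]))
```

```text
(no output)
```

View pics/crop1.png

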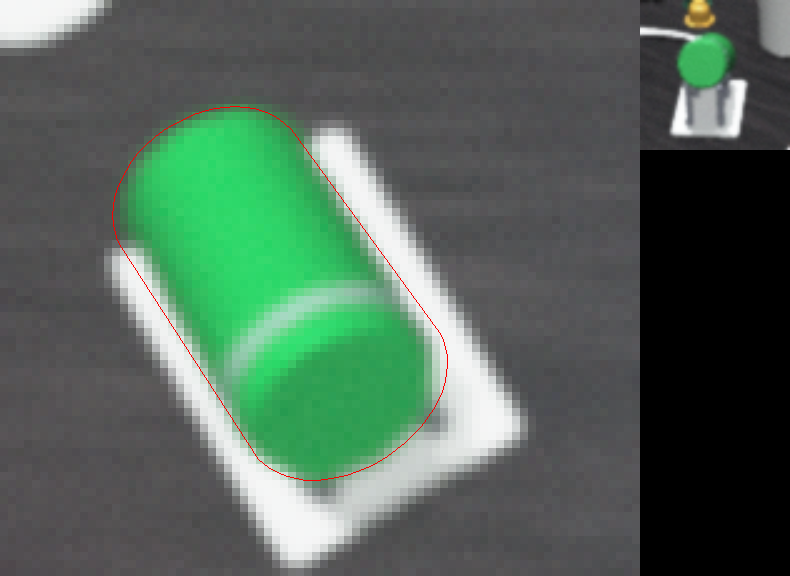

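The crop shows the fitted outline following the whole cup in the top view; a white stripe had split the colour mask. The mouth is to the upper left and the bottom faces the robot. I'll refit with the stripe closed, then work out a grasp along the cup's axis from its bottom. Turning it 60° from there leaves the tool pointing straight down.

```bash
sed -i 's/^    n,l,s,_=/    m=cv2.morphologyEx(m,cv2.MORPH_CLOSE,np.ones((7,7)))\n    n,l,s,_=/' run.py; python3 run.py
cat > plan.py <<'E'
from h import *
from scipy.spatial.transform import Rotation as Ro
import sys
C=np.array([float(v) for v in sys.argv[1:3]]+[.072]);psi=float(sys.argv[3])
o=bot.get_obs();R0=Ro.from_quat(o["tool_rot"]);p=np.array(o["eef_pos"])
zt=np.array([np.cos(psi)*np.cos(np.pi/6),np.sin(psi)*np.cos(np.pi/6),-.5]);y=np.array([-np.sin(psi),np.cos(psi),0])
Rg=Ro.from_matrix(np.c_[np.cross(y,zt),y,zt]);zd=np.array([0,0,-1.]);Rd=Ro.from_matrix(np.c_[np.cross(y,zd),y,zd])
print("clock",o["clock"],"joints",np.round(o["joint_pos"],2),"p",np.round(p,4),"axis",zt.round(3))
print("turn to yawed-down",(Rd*R0.inv()).as_rotvec().round(3),"turn to grasp",(Rg*R0.inv()).as_rotvec().round(3))
for n,d in(("pre",.13),("grasp",.028)): print(n,(1000*(C-d*zt-p)).round(1))
E
python3 plan.py .535 .048 .61
```

```text
('scene', 'top') [53.54451882  4.7592364   0.60706949] 186.0
('top',) [53.5495794   4.82688879  0.55707164] 146.3125
('scene',) [53.4794674   4.80703841  0.62654433] 36.8125
scene [382 244  40  30 801] [ 51.33375421 -34.90438646] 50.5
top [ 425  175   44   44 1430] [ 51.00450599 -34.9749186 ] 61.375
clock 0.5 joints [1.19 0.24 0.   1.34 0.   1.57] p [0.1858 0.4642 0.2264] axis [ 0.71   0.496 -0.5  ]
turn to yawed-down [ 0.    -0.     0.991] turn to grasp [ 0.124 -1.081  0.896]
pre [ 256.9 -480.7  -89.4]
grasp [ 329.3 -430.  -140.4]
```

```bash
python3 -m inch '[20,-40,60,0,0,0.12,100, 40,-80,90,0,0,0.25,100, 60,-120,90,0,0,0.37,100, 80,-150,90,0,0,0.5,100, 100,-190,90,0,0,0.62,100, 120,-220,90,0,0,0.74,100, 140,-260,90,0,0,0.87,100, 150,-280,90,0,0,0.99,100]'; python3 plan.py .535 .048 .6
```

```text
clock: 1.17
eef_pos: [0.3125, 0.2292, 0.3158]
tool_rot: [-0.25, 0.968, 0.0, 0.001]
ft_force: [1.1, -0.1, 0.3]
grip_width: 0.0854
grasp_force: 0.0
clock 1.1667 joints [ 0.63 -0.01 -0.05  1.53 -0.    0.13] p [0.3125 0.2292 0.3158] axis [ 0.715  0.489 -0.5  ]
turn to yawed-down [-0.001  0.001  0.094] turn to grasp [ 0.55  -0.89   0.085]
pre [ 129.6 -244.8 -178.8]
grasp [ 202.5 -194.9 -229.8]
```

```bash
python3 -m inch '[13,-25,0,0.07,-0.1,0,100, 26,-50,0,0.14,-0.2,0,100, 40,-75,0,0.21,-0.3,0,100, 53,-100,0,0.28,-0.41,0,100, 66,-125,0,0.35,-0.51,0,100, 80,-150,0,0.42,-0.61,0,100, 93,-175,0,0.49,-0.71,0,100, 106,-200,-20,0.55,-0.8,0,100]' && python3 -m inch '[0,0,0,0.04,-0.06,0,100, 0,0,0,0.04,-0.06,0,100, 0,0,0,0.04,-0.06,0,100]'; python3 plan.py .535 .048 .6
```

```text
clock: 1.83
eef_pos: [0.4187, 0.0325, 0.3033]
tool_rot: [-0.224, 0.864, 0.151, 0.424]
ft_force: [3.0, -0.8, -1.1]
grip_width: 0.0853
grasp_force: 0.0
clock: 2.08
eef_pos: [0.4161, 0.0336, 0.2961]
tool_rot: [-0.216, 0.853, 0.165, 0.445]
ft_force: [-0.3, 1.1, 0.4]
grip_width: 0.0851
grasp_force: 0.0
clock 2.0833 joints [-0.5  -0.39 -0.8   0.57  0.85 -0.73] p [0.4161 0.0336 0.2961] axis [ 0.715  0.489 -0.5  ]
turn to yawed-down [-0.603  0.785  0.095] turn to grasp [-0.042 -0.099  0.053]
pre [  25.9  -49.2 -159.1]
grasp [  98.8    0.7 -210.1]
```

```bash
python3 -m inch '[5,-10,-20,0,-0.02,0.01,100, 10,-20,-40,-0.01,-0.05,0.03,100, 15,-30,-60,-0.02,-0.07,0.04,100, 20,-40,-85,-0.04,-0.1,0.05,100, 26,-49,-110,-0.04,-0.1,0.05,100, 26,-49,-135,-0.04,-0.1,0.05,100, 26,-49,-159,-0.04,-0.1,0.05,100, 26,-49,-159,-0.04,-0.1,0.05,100]'; python3 plan.py .535 .048 .6
```

```text
clock: 2.75
eef_pos: [0.4428, -0.0123, 0.1348]
tool_rot: [-0.257, 0.827, 0.151, 0.477]
ft_force: [0.5, 1.4, -0.2]
grip_width: 0.0856
grasp_force: 0.0
clock 2.75 joints [-0.64  0.12 -1.02 -0.08  0.96 -0.97] p [ 0.4428 -0.0123  0.1348] axis [ 0.715  0.489 -0.5  ]
turn to yawed-down [-0.598  0.861 -0.002] turn to grasp [-0.004 -0.002 -0.006]
pre [-0.7 -3.3  2.2]
grasp [ 72.2  46.6 -48.8]
```

At the pre-grasp pose. I'll check alignment with the wrist camera and the predicted cup outline.

```bash
cat > wr.py <<'E'
from fit import *
from scipy.spatial.transform import Rotation as Ro
import sys
def wproj(o,P):
    i=bot.camera_info("wrist");H=np.array(i["hand_eye"]);K=np.array(i["intrinsics"])
    T=np.eye(4);T[:3,:3]=Ro.from_quat(o["tool_rot"]).as_matrix();T[:3,3]=o["eef_pos"]
    q=(np.linalg.inv(T@H)@np.c_[P,np.ones(len(P))].T)[:3];q=K@q;return (q[:2]/q[2]).T
E
python3 - <<'E'
from wr import *
o=bot.get_obs();im=bot.camera("wrist")
P=cup(np.array([.535,.048,.072]),.6,np.pi/6);uv=wproj(o,P).astype(np.int32)
cv2.polylines(im,[uv[:60]],True,(255,0,0),1);cv2.polylines(im,[uv[60:]],True,(0,0,255),1)
cv2.imwrite("pics/w1.png",im)
E
```

```text
(no output)
```

View pics/w1.png

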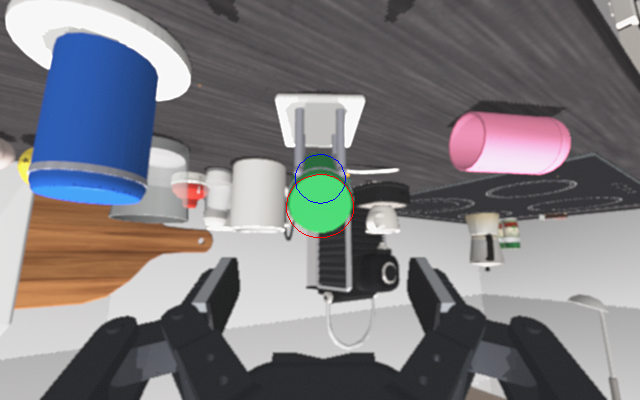

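The wrist view shows the red predicted bottom circle lying on the cup's bottom at (320,205), with the rest symmetric behind it. The pose is confirmed, so I'll advance along the axis.

```bash
python3 -m inch '[14,10,-10,0,0,0,100, 28,19,-20,0,0,0,100, 42,29,-30,0,0,0,100, 56,38,-40,0,0,0,100, 56,38,-40,0,0,0,100, 56,38,-40,0,0,0,100]'; python3 plan.py .535 .048 .6
```

```text
clock: 3.3
eef_pos: [0.5004, 0.025, 0.0997]
tool_rot: [-0.259, 0.825, 0.148, 0.48]
ft_force: [-0.6, -0.2, 0.5]
grip_width: 0.0856
grasp_force: 0.0
clock 3.3 joints [-0.43  0.32 -1.05 -0.54  0.84 -0.69] p [0.5004 0.025  0.0997] axis [ 0.715  0.489 -0.5  ]
turn to yawed-down [-0.595  0.87  -0.007] turn to grasp [-0.001  0.007 -0.006]
pre [-58.3 -40.5  37.3]
grasp [ 14.6   9.3 -13.7]
```

```bash
python3 -m inch '[7,5,-7,0,0,0,100, 14,9,-13,0,0,0,100, 14,9,-13,0,0,0,100, 14,9,-13,0,0,0,100, 14,9,-13,0,0,0,0, 14,9,-13,0,0,0,0, 14,9,-13,0,0,0,0, 14,9,-13,0,0,0,0]'; python3 -m inch '[0,0,0,0,0,0,0, 0,0,0,0,0,0,0, 0,0,0,0,0,0,0, 0,0,0,0,0,0,0]'; python3 plan.py .535 .048 .6
```

```text
clock: 3.97
eef_pos: [0.5122, 0.0323, 0.0868]
tool_rot: [-0.256, 0.825, 0.148, 0.481]
ft_force: [-13.8, -8.9, 14.9]
grip_width: 0.0498
grasp_force: 72.6
clock: 4.3
eef_pos: [0.512, 0.0322, 0.0867]
tool_rot: [-0.256, 0.825, 0.148, 0.481]
ft_force: [-12.7, -7.8, 13.3]
grip_width: 0.0497
grasp_force: 72.6
clock 4.3 joints [-0.39  0.38 -1.06 -0.64  0.81 -0.65] p [0.512  0.0322 0.0867] axis [ 0.715  0.489 -0.5  ]
turn to yawed-down [-0.595  0.871 -0.001] turn to grasp [-0.003  0.007 -0.001]
pre [-69.9 -47.8  50.3]
grasp [ 3.   2.1 -0.7]
```

The grip width reads 49.7 mm rather than 56, and there is about 21 N along the axis. I'll look before lifting.

Run:
```python
from wr import *
im=bot.camera("wrist");s=bot.camera("scene")[120:240,220:340];t=bot.camera("top")[130:230,210:310]
r=np.vstack([cv2.resize(s,(300,300)),cv2.resize(t,(300,300))])
L=cv2.copyMakeBorder(cv2.resize(im,(500,312)),0,288,0,0,cv2.BORDER_CONSTANT)
cv2.imwrite("pics/g1.png",np.hstack([L,r]))
```

```text
(no output)
```

View pics/g1.png

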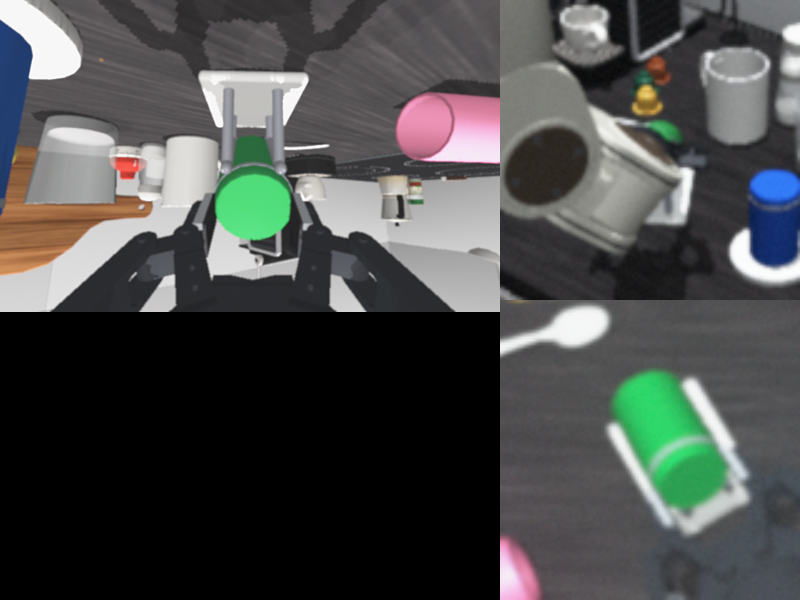

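The wrist view shows a pad on each flank of the cup near its bottom, with the cup centred at (253,200). The axial force fits the pads swinging forward and pushing the cup against the stop bar. I'll back off slightly and lift straight up.

```bash
python3 -m inch '[-1,-1,3,0,0,0,0, -2,-1,6,0,0,0,0, -2,-1,12,0,0,0,0, -2,-1,20,0,0,0,0, -2,-1,30,0,0,0,0, -2,-1,40,0,0,0,0, -2,-1,50,0,0,0,0, -2,-1,50,0,0,0,0]'; python3 plan.py .535 .048 .6;  python3 - <<'E'
from wr import *
o=bot.get_obs();im=bot.camera("wrist")
z=Ro.from_quat(o["tool_rot"]).as_matrix()[:,2];p=np.array(o["eef_pos"])+.028*z
P=cup(p,np.arctan2(z[1],z[0]),np.arcsin(-z[2]));uv=wproj(o,P).astype(np.int32)
cv2.polylines(im,[uv[:60]],True,(255,0,0),1);cv2.polylines(im,[uv[60:]],True,(0,0,255),1)
cv2.imwrite("pics/g2.png",im)
E
```

```text
clock: 5.12
eef_pos: [0.5113, 0.0311, 0.1368]
tool_rot: [-0.257, 0.825, 0.147, 0.481]
ft_force: [-0.2, 0.6, -1.6]
grip_width: 0.0489
grasp_force: 72.3
clock 5.1167 joints [-0.39  0.19 -1.01 -0.4   0.81 -0.65] p [0.5113 0.0311 0.1368] axis [ 0.715  0.489 -0.5  ]
turn to yawed-down [-0.592  0.871 -0.003] turn to grasp [-0.001  0.007 -0.001]
pre [-69.2 -46.7   0.2]
grasp [  3.7   3.2 -50.8]
```

View pics/g2.png

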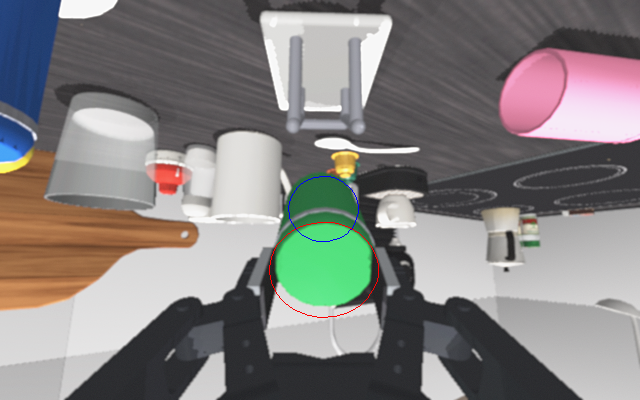

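The cup is lifted, but it has slid forward in the grip and perhaps tilted: its bottom disc is at (324,265), smaller than predicted. I'll fit its pose in the tool frame.

```bash
cat > inhand.py <<'E'
from wr import *
import sys
o=bot.get_obs();im=bot.camera("wrist")
i=bot.camera_info("wrist");H=np.linalg.inv(np.array(i["hand_eye"]));K=np.array(i["intrinsics"])
b,g,r=[im[...,k].astype(int) for k in range(3)]
green=((g>b+25)&(g>r+25)).astype(np.uint8)
n,l,s,_=cv2.connectedComponentsWithStats(cv2.morphologyEx(green,cv2.MORPH_CLOSE,np.ones((9,9))));k=1+np.argmax(s[1:,4]);G=(l==k).astype(float)
thr=float(sys.argv[1]) if len(sys.argv)>1 else 170
F=((g>thr)&(G>0)).astype(np.uint8);n,l,s,_=cv2.connectedComponentsWithStats(cv2.morphologyEx(F,cv2.MORPH_OPEN,np.ones((9,9))));F=(l==1+np.argmax(s[1:,4])).astype(float)
print("areas",G.sum(),F.sum(),"g pct",np.percentile(g[G>0],[5,25,50,75,95]))
def pts(q): # tool frame: centre mm (x,y,z), axis tilt about tool x and y
    Rm=Ro.from_rotvec([q[3],q[4],0]).as_matrix();c=np.array(q[:3])/1000
    ring=np.c_[.028*np.cos(a),.028*np.sin(a),0*a]
    P=np.vstack([ring+[0,0,.045],ring-[0,0,.045]])@Rm.T+c
    u=K@(H[:3,:3]@P.T+H[:3,3:]);return (u[:2]/u[2]).T
def fill(uv):
    m=np.zeros((800,1280),np.uint8);cv2.fillConvexPoly(m,cv2.convexHull(((uv+.5)*2).astype(np.int32)),1);return cv2.resize(m.astype(np.float32),(640,400),interpolation=cv2.INTER_AREA)
def f(q):
    uv=pts(q);return np.abs(fill(uv)-G).sum()+np.abs(fill(uv[60:])-F).sum()
x0=np.array([0,0,35,0,0.]);D=np.diag([6,6,8,.15,.15])
res=min((minimize(f,x0+d,method="Nelder-Mead",options=dict(initial_simplex=np.vstack([x0+d,x0+d+D]),maxiter=500)) for d in([0]*5,[0,0,8,.3,.0],[0,0,8,0,.3],[0,0,8,0,-.3])),key=lambda r:r.fun)
q=res.x;print("tool-frame centre mm",q[:3].round(1),"tilt",q[3:].round(3),"cost",res.fun)
Rt=Ro.from_quat(o["tool_rot"]).as_matrix();ax=Rt@Ro.from_rotvec([q[3],q[4],0]).as_matrix()[:,2]
print("world centre",(np.array(o["eef_pos"])+Rt@q[:3]/1000).round(4),"axis",ax.round(3),"turn to vertical",(np.cross(ax,[0,0,-1])/np.linalg.norm(np.cross(ax,[0,0,-1]))*np.arccos(-ax[2])).round(3))
uv=pts(q).astype(np.int32);cv2.polylines(im,[uv[:60]],True,(255,0,0),1);cv2.polylines(im,[uv[60:]],True,(0,0,255),1);cv2.imwrite("pics/inhand_%.1f.png"%o["clock"],im)
E
python3 inhand.py; ls pics
```

```text
areas 10328.0 6296.0 g pct [104. 110. 225. 227. 232.]
tool-frame centre mm [-2.7 -1.3 42.6] tilt [0.036 0.073] cost 540.75
world centre [0.5436 0.0517 0.1173] axis [ 0.706  0.438 -0.557] turn to vertical [-0.517  0.833  0.   ]
crop1.png
g1.png
g2.png
inhand_5.2.png
scene0.png
top0.png
w1.png
```

```bash
python3 -m inch '[0,0,0,0,0,0,0, 0,0,0,0,0,0,0, 0,0,0,0,0,0,0, 0,0,0,0,0,0,0, 0,0,0,0,0,0,0, 0,0,0,0,0,0,0]'; python3 inhand.py
```

```text
clock: 5.72
eef_pos: [0.5107, 0.0315, 0.1348]
tool_rot: [-0.256, 0.826, 0.148, 0.48]
ft_force: [-0.1, 0.0, -1.9]
grip_width: 0.0493
grasp_force: 72.3
areas 10309.0 6276.0 g pct [104. 110. 225. 228. 232.]
tool-frame centre mm [-2.8 -1.3 42.8] tilt [0.036 0.075] cost 540.75
world centre [0.5432 0.0522 0.1159] axis [ 0.703  0.439 -0.559] turn to vertical [-0.517  0.829  0.   ]
```

View pics/inhand_5.2.png

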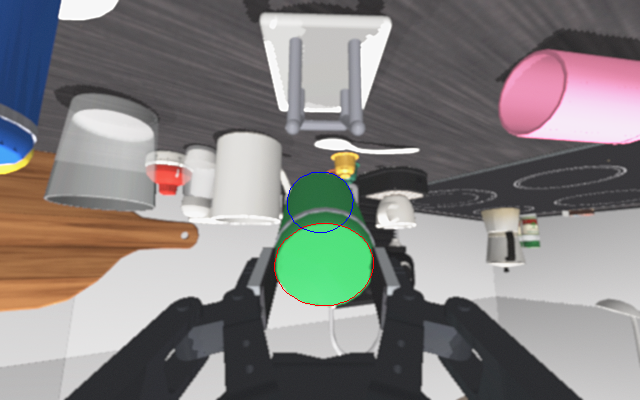

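The hold is stable and the fit is excellent: the cup's centre is 42.7 mm ahead of the TCP, tilted about 4.6°. Next I'll raise it and turn it to vertical.

```bash
python3 -m inch '[0,0,25,0,0,0,0, -5,-3,50,-0.03,0.05,0,0, -10,-7,80,-0.08,0.12,0,0, -15,-10,110,-0.13,0.2,0,0, -20,-15,140,-0.18,0.29,0,0, -25,-20,165,-0.23,0.38,0,0, -30,-25,175,-0.28,0.46,0,0, -30,-30,180,-0.33,0.53,0,0]' && python3 -m inch '[0,-5,0,-0.03,0.05,0,0, 0,-10,0,-0.07,0.11,0,0, 0,-15,0,-0.11,0.17,0,0, 0,-20,0,-0.15,0.24,0,0, 0,-25,0,-0.19,0.3,0,0, 0,-25,0,-0.19,0.3,0,0, 0,-25,0,-0.19,0.3,0,0]'; python3 inhand.py
```

```text
clock: 6.43
eef_pos: [0.4822, 0.0034, 0.3095]
tool_rot: [-0.278, 0.919, 0.091, 0.263]
ft_force: [2.0, 0.3, -2.9]
grip_width: 0.0492
grasp_force: 72.5
clock: 7.02
eef_pos: [0.4846, -0.021, 0.3074]
tool_rot: [-0.285, 0.952, 0.046, 0.097]
ft_force: [-1.0, -0.4, -1.4]
grip_width: 0.0491
grasp_force: 72.6
areas 10152.0 2998.0 g pct [ 90.  99. 158. 193. 244.]
tool-frame centre mm [-18.5  -1.5  65.3] tilt [0.046 0.398] cost 1823.25
world centre [ 0.5111 -0.003   0.2475] axis [-0.146 -0.113 -0.983] turn to vertical [ 0.113 -0.147  0.   ]
```

```bash
python3 inhand.py 130; python3 plan.py .535 .048 .6
```

```text
areas 10151.0 6557.0 g pct [ 90.  99. 157. 196. 244.]
tool-frame centre mm [-3.1 -1.6 42.2] tilt [0.039 0.037] cost 490.75
world centre [ 0.4941 -0.0148  0.2667] axis [ 0.15   0.09  -0.985] turn to vertical [-0.091  0.151  0.   ]
clock 7.1167 joints [-0.15  0.07 -0.01  1.35  0.17 -0.72] p [ 0.4834 -0.0214  0.3074] axis [ 0.715  0.489 -0.5  ]
turn to yawed-down [-0.145  0.159  0.019] turn to grasp [ 0.441 -0.709  0.002]
pre [ -41.4    5.8 -170.4]
grasp [  31.6   55.7 -221.4]
```

```bash
python3 -m inch '[3,-30,0,-0.02,0.03,0,0, 6,-65,0,-0.04,0.06,0,0, 10,-100,0,-0.06,0.1,0,0, 14,-135,0,-0.08,0.13,0,0, 18,-170,0,-0.09,0.15,0,0, 22,-205,0,-0.09,0.15,0,0, 24,-240,0,-0.09,0.15,0,0, 24,-275,0,-0.09,0.15,0,0]' && python3 -m inch '[2,-20,0,0,0,0,0, 4,-40,0,0,0,0,0, 5,-55,0,0,0,0,0, 5,-60,0,0,0,0,0, 5,-60,0,0,0,0,0, 5,-60,0,0,0,0,0]'; python3 inhand.py 130; python3 plan.py .535 .048 .6
```

```text
clock: 7.78
eef_pos: [0.5076, -0.2982, 0.3079]
tool_rot: [-0.284, 0.958, 0.024, 0.014]
ft_force: [1.1, 0.7, -1.5]
grip_width: 0.0493
grasp_force: 72.7
clock: 8.28
eef_pos: [0.5125, -0.3562, 0.3081]
tool_rot: [-0.284, 0.958, 0.024, 0.013]
ft_force: [0.1, 0.3, -1.2]
grip_width: 0.0492
grasp_force: 72.7
areas 10030.0 6287.0 g pct [ 81.  90. 138. 139. 153.]
tool-frame centre mm [-4.  -1.6 44.4] tilt [0.035 0.05 ] cost 586.0
world centre [ 0.5172 -0.353   0.2638] axis [-0.011 -0.004 -1.   ] turn to vertical [ 0.004 -0.011  0.   ]
clock 8.3333 joints [-0.63  0.52  0.62  1.7   0.05 -1.21] p [ 0.5127 -0.3557  0.3083] axis [ 0.715  0.489 -0.5  ]
turn to yawed-down [-0.053  0.011  0.022] turn to grasp [ 0.531 -0.858  0.001]
pre [ -70.6  340.1 -171.3]
grasp [   2.3  390.  -222.3]
```

```bash
python3 -m inch '[-5,3,-20,0,0,0,0, -5,3,-40,0,0,0,0, -5,3,-60,0,0,0,0, -5,3,-80,0,0,0,0, -5,3,-100,0,0,0,0, -5,3,-115,0,0,0,0, -5,3,-125,0,0,0,0, -5,3,-125,0,0,0,0]'
python3 - <<'E'
from fit import *
o=bot.get_obs();print(o["eef_pos"])
ims={c:bot.camera(c) for c in("scene","top")}
S_=ims["scene"][180:300,330:450];T=ims["top"][140:240,390:490]
for c,im,(x0,y0,w) in(("scene",S_,(330,180,120)),("top",T,(390,140,100))):
    k=400/w;B=cv2.resize(im,(400,400),interpolation=cv2.INTER_CUBIC)
    zc=o["eef_pos"][2]-.0435
    for P,col in((np.vstack([disc((.512,-.35),.028,zc-.045),disc((.512,-.35),.028,zc+.045)]),(0,0,255)),(disc((.512,-.35),.048,.01),(255,0,0)),(disc((.512,-.35),.011,.06),(0,255,255))):
        uv=np.array([proj(c,p) for p in P]);cv2.polylines(B,[cv2.convexHull(((uv-[x0,y0]+.5)*k).astype(np.int32))],True,col,1)
    ims[c]=B
cv2.imwrite("pics/over.png",np.hstack([ims["scene"],ims["top"]]))
E
```

```text
clock: 9.0
eef_pos: [0.5069, -0.3515, 0.1808]
tool_rot: [-0.285, 0.958, 0.025, 0.011]
ft_force: [-0.2, 0.1, -2.0]
grip_width: 0.0495
grasp_force: 72.7
[ 0.50690101 -0.35153762  0.18081604]
```

View pics/over.png

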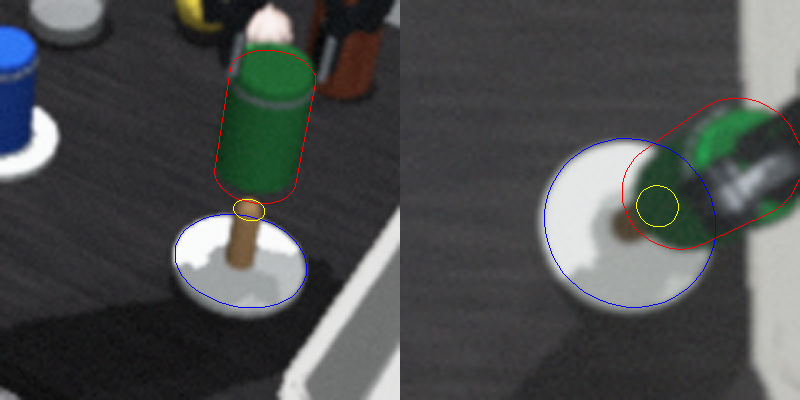

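The scene view shows the cup upright and directly above the peg, with its mouth bottom at (250,190) in the crop and the peg tip at (248,202). The top view agrees to within a few mm. The radial clearance is 14 mm, so I'll lower gently while watching the force.

```bash
python3 -m inch '[0,0,-10,0,0,0,0, 0,0,-20,0,0,0,0, 0,0,-30,0,0,0,0, 0,0,-40,0,0,0,0, 0,0,-50,0,0,0,0, 0,0,-60,0,0,0,0, 0,0,-70,0,0,0,0, 0,0,-70,0,0,0,0]' && python3 -m inch '[0,0,-1,0,0,0,0, 0,0,-2,0,0,0,0, 0,0,-3,0,0,0,0, 0,0,-4,0,0,0,0, 0,0,-5,0,0,0,0, 0,0,-6,0,0,0,0]'; python3 inhand.py 130
```

```text
clock: 9.77
eef_pos: [0.5064, -0.3526, 0.1098]
tool_rot: [-0.284, 0.958, 0.026, 0.011]
ft_force: [-0.9, 1.3, -2.2]
grip_width: 0.0493
grasp_force: 72.7
clock: 10.27
eef_pos: [0.5081, -0.3537, 0.1073]
tool_rot: [-0.285, 0.958, 0.023, 0.013]
ft_force: [-0.6, 0.1, -2.5]
grip_width: 0.049
grasp_force: 72.7
areas 9940.0 6268.0 g pct [ 81.  92. 138. 139. 154.]
tool-frame centre mm [-4.4 -1.4 44.8] tilt [0.034 0.043] cost 521.0
world centre [ 0.5131 -0.3502  0.0627] axis [-0.006 -0.    -1.   ] turn to vertical [ 0.    -0.006  0.   ]
```

```bash
python3 -m inch '[0,0,-1,0,0,0,0, 0,0,-2,0,0,0,0, 0,0,-3,0,0,0,0, 0,0,-4,0,0,0,0, 0,0,-5,0,0,0,0, 0,0,-5,0,0,0,0, 0,0,-5,0,0,0,0]'; python3 -m inch '[0,0,-1,0,0,0,0, 0,0,-2,0,0,0,0, 0,0,-2,0,0,0,0]'
```

```text
clock: 10.9
eef_pos: [0.5079, -0.3536, 0.1019]
tool_rot: [-0.285, 0.958, 0.024, 0.013]
ft_force: [-0.2, 0.4, -1.3]
grip_width: 0.0489
grasp_force: 72.7
clock: 11.15
eef_pos: [0.5079, -0.3535, 0.0998]
tool_rot: [-0.285, 0.958, 0.024, 0.013]
ft_force: [-0.4, -0.2, -1.7]
grip_width: 0.0495
grasp_force: 72.7
```

```bash
for k in 1 2; do python3 -m inch '[0,0,-1,0,0,0,0, 0,0,-2,0,0,0,0, 0,0,-2,0,0,0,0]' | grep -E "eef|ft"; done
```

```text
eef_pos: [0.5078, -0.3535, 0.0977]
ft_force: [0.3, 0.4, -1.8]
eef_pos: [0.5078, -0.3535, 0.0958]
ft_force: [0.2, -0.0, -2.4]
```

```bash
for k in 1 2; do python3 -m inch '[0,0,-1,0,0,0,0, 0,0,-2,0,0,0,0, 0,0,-2,0,0,0,0]' | grep -E "eef|ft"; done
```

```text
eef_pos: [0.5078, -0.3535, 0.0937]
ft_force: [1.2, -0.3, -1.1]
eef_pos: [0.5078, -0.3535, 0.0918]
ft_force: [-0.3, 0.9, -1.6]
```

```bash
for k in 1 2 ; do python3 -m inch '[0,0,-1,0,0,0,0, 0,0,-2,0,0,0,0, 0,0,-2,0,0,0,0]' | grep -E "eef|ft"; done; python3 inhand.py 130;python3 - <<'E'
from fit import *
s=bot.camera("scene")[180:300,330:450];t=bot.camera("top")[140:240,390:490]
cv2.imwrite("pics/low.png",np.hstack([cv2.resize(v,(400,400),interpolation=cv2.INTER_CUBIC) for v in(s,t)]))
E
```

```text
eef_pos: [0.5078, -0.3536, 0.0898]
ft_force: [-0.3, 0.4, -1.7]
eef_pos: [0.5078, -0.3535, 0.0878]
ft_force: [-0.0, -0.7, -1.6]
areas 9960.0 6274.0 g pct [ 81.  91. 138. 139. 152.]
tool-frame centre mm [-4.5 -1.4 45. ] tilt [0.035 0.046] cost 523.0
world centre [ 0.5128 -0.3498  0.043 ] axis [-0.008 -0.002 -1.   ] turn to vertical [ 0.002 -0.008  0.   ]
```

View pics/low.png

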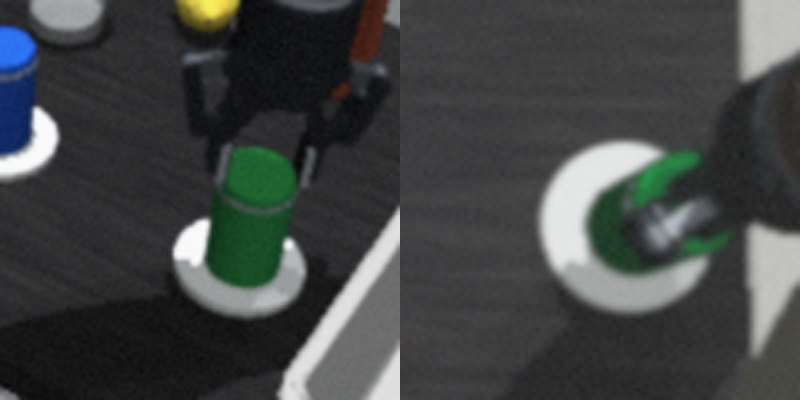

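The scene view shows the cup over the peg with its rim near the foot: rim front at (247,286), and about 289 expected when seated. It's still a few mm above, so I'll keep lowering until it touches.

```bash
for k in 1 2 ; do python3 -m inch '[0,0,-1,0,0,0,0, 0,0,-2,0,0,0,0, 0,0,-2,0,0,0,0]' | grep -E "eef|ft"; done
```

```text
eef_pos: [0.5084, -0.3535, 0.0866]
ft_force: [1.0, 0.9, 2.2]
eef_pos: [0.5093, -0.353, 0.0862]
ft_force: [0.6, 3.7, 7.9]
```

Contact: the force rises to about 8 N at TCP z 0.086. That agrees with the picture for a seated rim. Releasing, then withdrawing upward.

```bash
python3 -m inch '[0,0,1,0,0,0,0, 0,0,1,0,0,0,100, 0,0,1,0,0,0,100, 0,0,1,0,0,0,100, 0,0,1,0,0,0,100, 0,0,1,0,0,0,100, 0,0,1,0,0,0,100]' && python3 -m inch '[0,0,5,0,0,0,100, 0,0,15,0,0,0,100, 0,0,30,0,0,0,100, 0,0,50,0,0,0,100, 0,0,80,0,0,0,100, 0,0,110,0,0,0,100, 0,0,140,0,0,0,100, 0,0,150,0,0,0,100]'
python3 - <<'E'
from fit import *
im=bot.camera("scene");P=np.vstack([disc((.512,-.35),.028,.01),disc((.512,-.35),.028,.1)])
uv=np.array([proj("scene",p) for p in P])
b,g,r=[im[...,k].astype(int) for k in range(3)];G=((g>b+15)&(g>r+15)).astype(np.uint8);G=cv2.morphologyEx(G,cv2.MORPH_CLOSE,np.ones((7,7)));G[:,:340]=0
n,l,s,_=cv2.connectedComponentsWithStats(G);G=l==1+np.argmax(s[1:,4])
f=lambda q:np.abs(mask_of("scene",np.vstack([disc(q/100,.028,.01),disc(q/100,.028,.1)]))-G).sum()
x=np.array([51.2,-35]);r=minimize(f,x,method="Nelder-Mead",options=dict(initial_simplex=np.array([x,x+[1,0],x+[0,1]])));print(r.x,r.fun,G.sum())
for d in bot.spot_point("scene","blue_cup")[:1]:print(d["uv"])
S=cv2.resize(im[170:290,330:450],(400,400),interpolation=cv2.INTER_CUBIC)
cv2.polylines(S,[cv2.convexHull(((uv-[330,170]+.5)*400/120).astype(np.int32))],True,(0,0,255),1)
cv2.imwrite("pics/end.png",np.hstack([S,cv2.resize(bot.camera("top")[140:240,390:490],(400,400))]))
E
```

```text
clock: 13.88
eef_pos: [0.5078, -0.3536, 0.0847]
tool_rot: [-0.284, 0.958, 0.024, 0.013]
ft_force: [-0.1, -0.1, 0.4]
grip_width: 0.0855
grasp_force: 0.0
clock: 14.55
eef_pos: [0.5097, -0.3548, 0.2418]
tool_rot: [-0.285, 0.958, 0.02, 0.016]
ft_force: [1.0, -1.1, 0.7]
grip_width: 0.0854
grasp_force: 0.0
[ 51.12862892 -35.33414078] 67.875 919
[328.8, 206.9]
```

View pics/end.png

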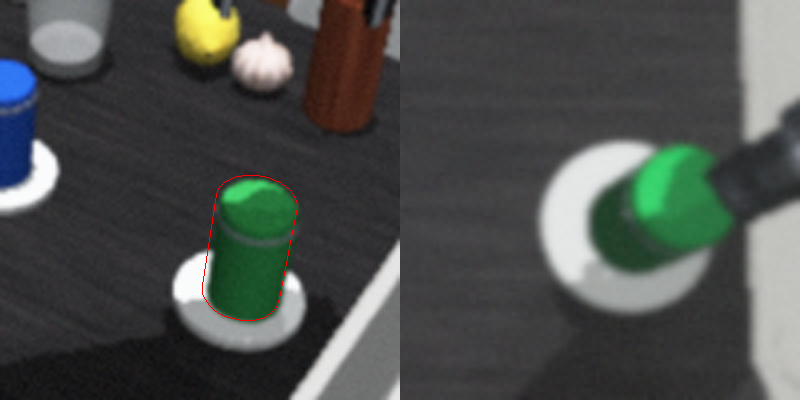

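The end view shows the green cup upright on the foot. It fits at (0.511, -0.353), about 3 mm from the peg's axis, with rim height as expected. The gripper is clear and the blue cup is still on its peg. I'll let the arm settle, then hand in.

```bash
python3 -m inch '[0,0,10,0,0,0,100, 0,0,10,0,0,0,100, 0,0,10,0,0,0,100, 0,0,10,0,0,0,100]' | head -2; python3 -c "
from workcell import bot
print(bot.job_done())"
```

```text
clock: 15.03
eef_pos: [0.5076, -0.3534, 0.2438]
the job is handed in; nothing more can be done
None
```

The green cup stands mouth down over the empty peg, about 3 mm off its axis by the camera fit, with the gripper clear and the blue cup still on its peg; I handed the job in at about 15 s, and no verdict came back.

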